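# Find the socket that fits the mower spindle nut

## Task

The nut on top of the mower spindle has to come off, and you need the right socket for it: try the deep sockets from the metal tray on the nut until you have the one that goes fully down over it, and stand any that does not fit back upright in the tray. Finish still holding the right socket in the gripper, upright and fully seated on the nut; do not let go of it.

Things in the scene. Friction and masses are not known exactly. Their poses are not given: they have to be found in the camera images.
- spindle: turning part of a mower blade spindle: steel V-belt pulley, 142 mm diameter, with a 50 mm washer and hex nut on its vertical shaft. Origin: on the axis at the washer's top face, where the nut begins, 104 mm above the bench; pulley rim 5 mm lower. z up; x is normal to a flat of the nut. Any start angle; turns about z only, drag 0.15 N m.
- nut_top (a point): centre of the nut's top face, 16 mm above the washer. Nut 28.5 mm across flats, top edge slightly chamfered; a 19 mm shaft end stands 4 mm above it. Only the 31.3 mm socket goes over it, with 1.4 mm of room each side and 12 degrees of turn either way, until its mouth sits on the washer; the smaller ones stop on top, 14 mm or more short.
- stand: plywood board, 180 mm square, 18 mm thick, fixed to the bench, with the spindle's cast housing bolted on it under the pulley. Origin: centre of the board's underside.
- tray: shallow aluminium tool tray fixed to the bench, 170 mm (x) by 310 mm (y), rim 16 mm high, floor and walls 3 mm thick. Origin: centre of its underside. The sockets stand in a row along y, about 35 mm to the -x side of its middle and 95 mm apart; a ratchet, 200 mm long and 21 mm high, lies along y about 52 mm to the +x side.
- socket_a: one of 3 deep sockets, dark steel, 0.45 kg, alike outside, standing mouth down in the tray. Origin: centre of the mouth face; z up its axis. Round, 46 mm diameter, up to 38 mm, tapering to 46 mm; then a hex shank to grip, 28 mm across flats, 46 to 90 mm up. Hex mouth 40 mm deep, edge chamfered, in line with the shank; x is normal to a flat. Mouths: 21.5, 23.5, 31.3 mm; which is which is not marked.
- socket_b: one of 3 deep sockets, dark steel, 0.45 kg, alike outside, standing mouth down in the tray. Origin: centre of the mouth face; z up its axis. Round, 46 mm diameter, up to 38 mm, tapering to 46 mm; then a hex shank to grip, 28 mm across flats, 46 to 90 mm up. Hex mouth 40 mm deep, edge chamfered, in line with the shank; x is normal to a flat. Mouths: 21.5, 23.5, 31.3 mm; which is which is not marked.
- socket_c: one of 3 deep sockets, dark steel, 0.45 kg, alike outside, standing mouth down in the tray. Origin: centre of the mouth face; z up its axis. Round, 46 mm diameter, up to 38 mm, tapering to 46 mm; then a hex shank to grip, 28 mm across flats, 46 to 90 mm up. Hex mouth 40 mm deep, edge chamfered, in line with the shank; x is normal to a flat. Mouths: 21.5, 23.5, 31.3 mm; which is which is not marked.
Mind the look-alikes: they are no part of the job. What is shaped like the socket_c but pink is not meant.

How it is judged:
On the way:
1. a socket is lifted out of the tray, upright in the fingers (((z of socket_a in the frame of tray above 0.03 m and angle between socket_a's own z axis and vertical below 0.3 rad and contact force between the fingers and socket_a above 2 N) or (z of socket_b in the frame of tray above 0.03 m and angle between socket_b's own z axis and vertical below 0.3 rad and contact force between the fingers and socket_b above 2 N) or (z of socket_c in the frame of tray above 0.03 m and angle between socket_c's own z axis and vertical below 0.3 rad and contact force between the fingers and socket_c above 2 N))), for 0.2 s.
At the end, for the whole second after the job is handed in: One socket gripped (over 2 N), at rest, upright within 3.4 degrees, its axis within 3 mm of the nut's and its mouth within 3 mm of the washer's top face; the other two stand upright (within 6 degrees) and at rest on the tray's floor, not touched by the fingers (((horizontal distance between socket_a and spindle below 0.003 m and z of socket_a in the frame of spindle between -0.003 and 0.003 m and angle between socket_a's own z axis and vertical below 0.06 rad and contact force between the fingers and socket_a above 2 N and linear speed of socket_a below 0.02 m/s and angular speed of socket_a below 0.2 rad/s and (angle between socket_b's own z axis and vertical below 0.1 rad and x of socket_b in the frame of tray between -0.085 and 0.085 m and y of socket_b in the frame of tray between -0.155 and 0.155 m and z of socket_b in the frame of tray between 0 and 0.008 m and contact force between the fingers and socket_b below 0.5 N and linear speed of socket_b below 0.02 m/s) and (angle between socket_c's own z axis and vertical below 0.1 rad and x of socket_c in the frame of tray between -0.085 and 0.085 m and y of socket_c in the frame of tray between -0.155 and 0.155 m and z of socket_c in the frame of tray between 0 and 0.008 m and contact force between the fingers and socket_c below 0.5 N and linear speed of socket_c below 0.02 m/s)) or (horizontal distance between socket_b and spindle below 0.003 m and z of socket_b in the frame of spindle between -0.003 and 0.003 m and angle between socket_b's own z axis and vertical below 0.06 rad and contact force between the fingers and socket_b above 2 N and linear speed of socket_b below 0.02 m/s and angular speed of socket_b below 0.2 rad/s and (angle between socket_a's own z axis and vertical below 0.1 rad and x of socket_a in the frame of tray between -0.085 and 0.085 m and y of socket_a in the frame of tray between -0.155 and 0.155 m and z of socket_a in the frame of tray between 0 and 0.008 m and contact force between the fingers and socket_a below 0.5 N and linear speed of socket_a below 0.02 m/s) and (angle between socket_c's own z axis and vertical below 0.1 rad and x of socket_c in the frame of tray between -0.085 and 0.085 m and y of socket_c in the frame of tray between -0.155 and 0.155 m and z of socket_c in the frame of tray between 0 and 0.008 m and contact force between the fingers and socket_c below 0.5 N and linear speed of socket_c below 0.02 m/s)) or (horizontal distance between socket_c and spindle below 0.003 m and z of socket_c in the frame of spindle between -0.003 and 0.003 m and angle between socket_c's own z axis and vertical below 0.06 rad and contact force between the fingers and socket_c above 2 N and linear speed of socket_c below 0.02 m/s and angular speed of socket_c below 0.2 rad/s and (angle between socket_a's own z axis and vertical below 0.1 rad and x of socket_a in the frame of tray between -0.085 and 0.085 m and y of socket_a in the frame of tray between -0.155 and 0.155 m and z of socket_a in the frame of tray between 0 and 0.008 m and contact force between the fingers and socket_a below 0.5 N and linear speed of socket_a below 0.02 m/s) and (angle between socket_b's own z axis and vertical below 0.1 rad and x of socket_b in the frame of tray between -0.085 and 0.085 m and y of socket_b in the frame of tray between -0.155 and 0.155 m and z of socket_b in the frame of tray between 0 and 0.008 m and contact force between the fingers and socket_b below 0.5 N and linear speed of socket_b below 0.02 m/s)))); the arm keeps its last pose, push and grip.
It also fails if it takes over 72 s, if anything falls off the work surface, if the arm or the gripper's body presses on something with over 40 N, if the wrist force passes 120 N, or if a joint passes its speed limit or range.

## Robot

A 6-joint arm with a two-finger parallel gripper is mounted at the origin on the work surface. World frame = base frame: x ahead of the robot, y to its left, z up, the work surface at z = 0. Lengths are in m, angles in rad, forces in N, time in s.
With the tool pointing down it reaches from about 0.4 to 0.825 m from the base axis. Payload 7 kg.
Tool frame: the origin (TCP) lies on the centre line of the jaws, within the pads' length; the fingertips stand 11 mm ahead of it and the grasp point (between the pads) lies 8 mm behind it; z points along the fingers, y is the direction in which the jaws open and shut (so a half turn about z gives the same grasp; the last joint's range is limited). The gripper opens to 88 mm and grips with 3 to 60 N. Pads are 19 mm wide; open, the fingers measure 130 mm over their backs; the gripper's body (78 mm by 193 mm) begins 47 mm behind the grasp point.
Start: joints at [1.454, 0.359, 0.012, 0, -1.224, -0.288], TCP at [0.266, 0.62, 0.238] pointing down, gripper open.
Joint ranges: [-3.07, 3.07], [-1.43, 2.12], [-1.02, 1.25], [-3.03, 1.67], [-3.05, -0], [-3.03, 3.03]. Speed limits (rad/s): [2.39, 2.39, 3.01, 3.14, 3.14, 3.14].

## Interface

Orientations are given as [roll, pitch, yaw] about the fixed x, y, z axes, in that order (R = Rz(yaw) Ry(pitch) Rx(roll)).
In Python, from station import * gives the robot as it stands.
- The arm moves only by the tool play_rows, never from a script. Its argument "targets" is a list of rows, each a list of 7 numbers: the turn, a rotation vector about the world's x, y, z in rad, then the shift along the world's x, y, z in m, then the opening, from 0 (shut) to 1 (fully open). A call has 1 to 12 rows; each row shifts and turns the pose as measured when the row begins; what a row does not reach is not made up. A row lasts 1/8 s, in which the tool goes at most 62.5 mm and 10.7 degrees, less where a joint would pass 70% of its speed; a pose out of reach is approached as far as the arm can. A call is refused whole if a number of a shift passes 0.0625 or a number of a turn 0.188, either way. A call with a gripper value outside its range is refused whole. The fingers move at their own pace and stop on an object; "grip_force" is the grip in N (left out, the last holds). Time passes only in rows, so rows that do not move let the fingers close. It gives the time, the measured TCP pose, the force and the opening at its end, in the units of the state.
- get_state(): the state, without advancing time (a new reading comes with each control period).
- grab_frame(name): name is "side" or "top"; returns (picture, depth): 420x560x3 uint8, blue, green, red; 420x560 float32, m along the optical axis (not along the pixel's ray), 0 where there is no reading.
- camera_params(name): a dict with "camera_matrix" (3x3 intrinsics, pixels), "extrinsics" (4x4, takes a point from world to camera coordinates). Camera axes: x right, y up, looking along -z (the intrinsics and any distortion apply to the point x, -y, -z); pixel columns grow to the right and rows downward; lengths in m; the calibration is good to about 2 mm. A picture is of the moment at which its call begins. camera_params takes no time and is no camera call.
- job_done(): hands the job in, once; it reports no verdict.
The state is a dict: "t": time; "q": joint angles; "qd": joint speeds; "joint_efforts": joint torques, N m; "eef_pos": TCP position; "ee_rot": TCP orientation; "force": force on the tool from outside, world axes, zero at the start; "moment": the same for the moment, N m; "width": finger opening in m.
Only numpy, scipy, OpenCV 4.12 (cv2) and the standard library are available. Lean on these libraries where they do the work, as an engineer would, in place of code of your own. Each camera call takes 0.05 s, during which the arm holds its last target.

## Working session

There is one attempt and no reset: what is moved stays moved. The work goes in short steps, Python scripts to look and compute and a tool call to move; the robot and the scene stay as the last step left them, time stands still between calls to the robot, and variables do not carry over. Pictures are saved under pics/ and viewed, and the job is handed in when it is done.

Besides the shell and the picture viewer there is one more tool, called after "Call:" as name([rows], argument=value, ...), one row to a line, values as JSON. play_rows: Moves the arm, as the interface text tells. Its arguments: {"type":"object","properties":{"targets":{"type":"array","items":{"type":"array","items":{"type":"number"}}},"grip_force":{"type":"number"}},"required":["targets"]}

```bash
mkdir -p pics; ls; cat > h.py <<'E'
from station import *
import numpy as np, cv2
def grab(n,tag):
    im,d=grab_frame(n); cv2.imwrite(f'pics/{tag}.png',im); np.save(f'pics/{tag}.npy',d); return im,d
def cloud(n,d):
    p=camera_params(n);K=np.array(p['camera_matrix']);E=np.array(p['extrinsics'])
    v,u=np.mgrid[0:d.shape[0],0:d.shape[1]]
    X=np.stack([(u-K[0,2])/K[0,0]*d,-(v-K[1,2])/K[1,1]*d,-d],-1)
    return (X-E[:3,3])@E[:3,:3]
E
python3 - <<'E'
from h import *
for n in('top','side'):
    grab(n,n+'0'); p=camera_params(n); print({k:np.round(v,3).tolist() if not isinstance(v,str) else v for k,v in p.items()})
print(get_state())
E
```

```text
pics
{'camera_matrix': [[478.895, 0.0, 278.865], [0.0, 478.895, 212.154], [0.0, 0.0, 1.0]], 'extrinsics': [[0.073, -0.997, 0.002, 0.011], [0.976, 0.072, 0.206, -0.463], [-0.206, -0.014, 0.979, -1.151], [0.0, 0.0, 0.0, 1.0]]}
{'camera_matrix': [[470.745, 0.0, 287.876], [0.0, 470.745, 212.634], [0.0, 0.0, 1.0]], 'extrinsics': [[0.892, -0.453, -0.006, -0.403], [0.309, 0.597, 0.74, -0.249], [-0.331, -0.662, 0.672, -0.887], [0.0, 0.0, 0.0, 1.0]]}
{'t': 0.1, 'q': array([ 1.45410049e+00,  3.59326045e-01,  1.11604254e-02, -3.10315270e-04,
       -1.22411839e+00, -2.88133526e-01]), 'qd': array([ 0.00024723, -0.00195552,  0.00230191,  0.00111872, -0.00098738,
        0.0003355 ]), 'joint_efforts': array([-1.74540037e-03, -5.84160948e+01,  2.93748629e+01,  7.01556712e+00,
        1.01400545e-02, -5.88023181e-05]), 'eef_pos': array([0.26569288, 0.62004856, 0.23671341]), 'ee_rot': array([ 3.14008339e+00, -1.43078089e-04, -4.04934910e-01]), 'force': array([-0.73704775,  0.80386155, -0.353219  ]), 'moment': array([-0.05041579, -0.02634167,  0.02571812]), 'width': 0.0876875026271685}
```

View pics/top0.png

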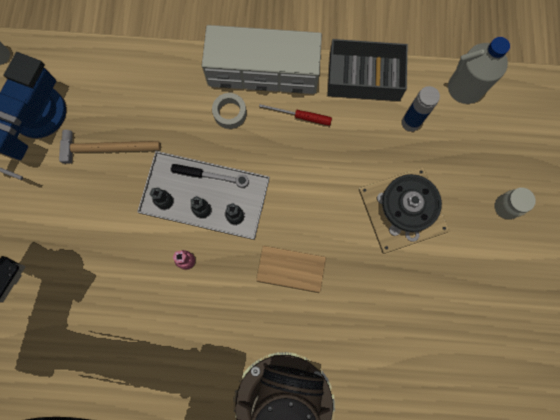

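View pics/side0.png

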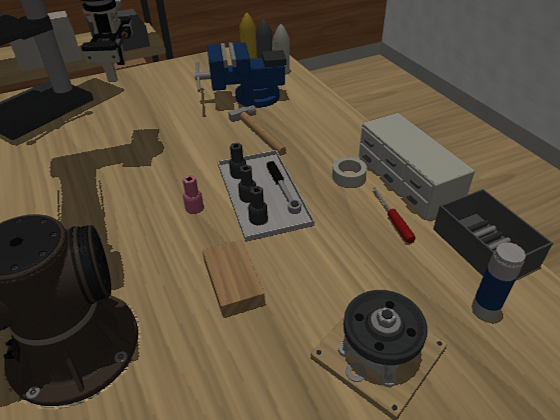

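Candidates in the top view are three dark sockets in the tray at (161,198), (200,206) and (234,213), plus the pink look-alike outside the tray at (184,259), which I'm excluding. The nut is at (414,201) on the pulley. Next is a close crop and measurements.

```bash
python3 - <<'E'
from h import *
for n,crops in(('top',[(140,150,135,100),(355,165,95,90)]),('side',[(210,130,110,115),(330,280,110,80)])):
    im=cv2.imread(f'pics/{n}0.png');d=np.load(f'pics/{n}0.npy');P=cloud(n,d)
    a=[cv2.resize(im[y:y+h,x:x+w],(400,300),interpolation=cv2.INTER_CUBIC) for x,y,w,h in crops]
    cv2.imwrite(f'pics/crop_{n}.png',np.hstack(a))
    Q=P.reshape(-1,3)[d.reshape(-1)>0]
    print(n, 'valid',len(Q), 'bench z',np.median(Q[:,2]))
    # shank tops
    px=[(161,198),(200,206),(234,213),(184,259),(414,201)] if n=='top' else [(236,147),(246,170),(258,190),(192,182),(386,314)]
    for u,v in px: print((u,v),P[v-1:v+2,u-1:u+2].reshape(-1,3).round(4)[4], d[v,u])
E
```

```text
top valid 234289 bench z 3.0445757842672203e-05
(161, 198) [0.4691 0.336  0.0783] 1.1749886
(200, 206) [0.4527 0.2354 0.0949] 1.154042
(234, 213) [0.4425 0.1527 0.0901] 1.1554697
(184, 259) [0.3233 0.2606 0.0887] 1.1338619
(414, 201) [ 0.4961 -0.2714  0.1223] 1.1293056
side valid 234278 bench z -0.0006628483826445889
(236, 147) [0.4764 0.3428 0.0889] 1.2120894
(246, 170) [0.4593 0.2368 0.0921] 1.1341423
(258, 190) [0.4527 0.1513 0.0949] 1.0734334
(192, 182) [0.3297 0.2567 0.0885] 1.1067894
(386, 314) [ 0.4965 -0.2756  0.1225] 0.7867674
```

View pics/crop_top.png

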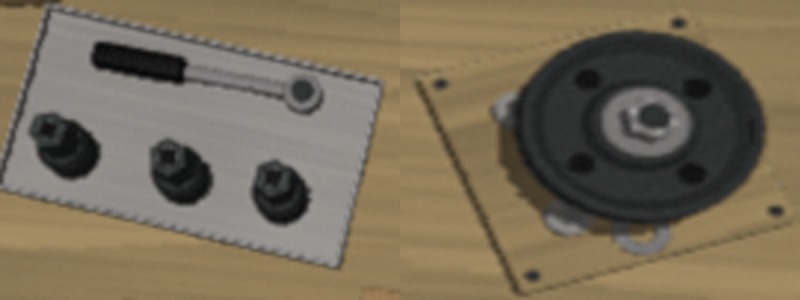

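View pics/crop_side.png

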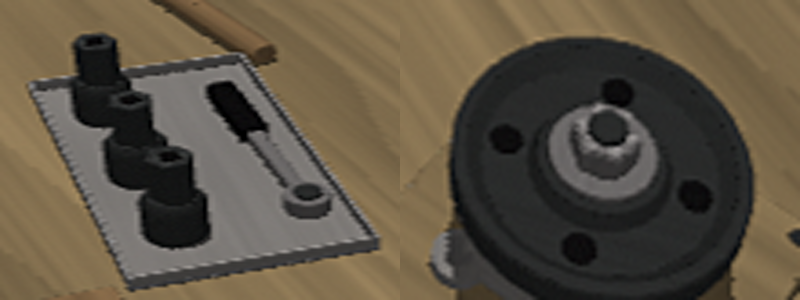

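The crops confirm three dark sockets on the tray floor; the pink one is outside it. Next I fit poses from the depth clouds.

```bash
cat > fit.py <<'E'
from h import *
from scipy.optimize import least_squares
def hexd(p,c,yaw,af):  # signed distance to hexagon edges (max over normals)
    a=yaw+np.arange(6)*np.pi/3; n=np.stack([np.cos(a),np.sin(a)],1)
    return ((p-c)@n.T).max(1)-af/2
def circ(p,c0,r):
    f=lambda x:np.hypot(*(p-x).T)-r
    s=least_squares(f,c0,loss='soft_l1',f_scale=.001);return s.x,np.median(abs(s.fun)),len(p)
def hexf(p,c0,af,fixc=False):
    best=None
    for y in np.radians(np.arange(0,60,6)):
        if fixc: s=least_squares(lambda x:hexd(p,np.array(c0),x[0],af),[y],loss='soft_l1',f_scale=.001)
        else: s=least_squares(lambda x:hexd(p,x[:2],x[2],af),[*c0,y],loss='soft_l1',f_scale=.001)
        if best is None or s.cost<best.cost: best=s
    return best.x,np.median(abs(best.fun)),len(p)
E
python3 - <<'E'
from fit import *
C={'A':(.465,.34),'B':(.455,.24),'C':(.448,.152),'pink':(.325,.258)}
al={}
for n in('top','side'):
    d=np.load(f'pics/{n}0.npy');P=cloud(n,d).reshape(-1,3)[d.reshape(-1)>0]; al[n]=P
    for k,c in C.items():
        r=np.hypot(*(P[:,:2]-c).T); z=P[:,2]
        b=P[(r<.032)&(z>.010)&(z<.036)][:,:2]; h=P[(r<.03)&(z>.053)&(z<.087)][:,:2]
        t=P[(r<.03)&(z>.086)]
        cb,eb,nb=circ(b,c,.023); xh,eh,nh=hexf(h,cb,.028)
        print(n,k,'body',cb.round(4),eb.round(5),nb,'hex',xh[:2].round(4),np.degrees(xh[2])%60,eh.round(5),nh,'top',np.median(t,0).round(4))
    c=np.array([.497,-.272]);r=np.hypot(*(P[:,:2]-c).T); z=P[:,2]
    w=(r<.09)&(z>.07)&(z<.096); b=P[w&(r>.066)][:,:2]
    print('pulley side',circ(b,c,.071))
    w=P[(r<.075)&(z>.090)&(z<.101)][:,:2]
    # washer/nut
    nn=P[(r<.022)&(z>.106)&(z<.1185)][:,:2]; print('nut',hexf(nn,c,.0285)); 
    t=P[(r<.02)&(z>.1185)]; print('nut top z',np.percentile(t[:,2],[5,25,50,75,95]).round(4), t.mean(0).round(4))
    wa=P[(r<.024)&(r>.019)][:,2]; print('washer z',np.median(wa))
    fl=P[(abs(P[:,0]-.48)<.1)&(abs(P[:,1]-.24)<.13)]; 
    tf=fl[(fl[:,2]>.0015)&(fl[:,2]<.018)][:,:2]; print('tray',cv2.minAreaRect((tf*1000).astype(np.float32)))
E
```

```text
top A body [0.4774 0.348 ] 0.00031 55 hex [0.4772 0.348 ] 14.208767513747313 0.00046 55 top [0.4765 0.3476 0.0923]
top B body [0.4617 0.2474] 0.00026 41 hex [0.4619 0.2472] 38.98676448992617 0.00025 48 top [0.4615 0.2468 0.0926]
top C body [0.4513 0.1605] 0.00029 35 hex [0.4512 0.1602] 26.289231347830665 0.00024 41 top [0.4506 0.1593 0.0927]
top pink body [0.3274 0.2745] 0.00034 39 hex [0.3276 0.2743] 14.079096692964535 0.00028 53 top [0.3269 0.2736 0.0901]
pulley side (array([ 0.49956441, -0.27421425]), np.float64(0.0010613298137111815), 116)
nut (array([ 0.49884776, -0.27321461,  0.64897949]), np.float64(0.0012942007078903493), 55)
nut top z [0.1191 0.12   0.1217 0.1237 0.126 ] [ 0.4986 -0.272   0.122 ]
washer z 0.10330550378789874
tray ((479.94268798828125, 239.94076538085938), (259.9750061035156, 199.96253967285156), 89.96163940429688)
side A body [0.476  0.3469] 0.00093 79 hex [0.4759 0.3468] 14.220691810245057 0.00088 136 top [0.4748 0.3429 0.0917]
side B body [0.4608 0.2459] 0.00091 94 hex [0.4606 0.246 ] 38.01380623145742 0.00092 126 top [0.4592 0.2418 0.0917]
side C body [0.4499 0.1592] 0.00072 157 hex [0.4502 0.1588] 28.251110211623192 0.00086 144 top [0.4488 0.1556 0.0916]
side pink body [0.3262 0.2732] 0.00096 156 hex [0.3264 0.2729] 14.655684952762243 0.00074 158 top [0.3263 0.27   0.0889]
pulley side (array([ 0.50014652, -0.27187991]), np.float64(0.0011724425808605846), 394)
nut (array([ 0.49890067, -0.27420461, -0.27487901]), np.float64(0.0006115893405879546), 126)
nut top z [0.1188 0.1196 0.1211 0.123  0.1244] [ 0.4971 -0.2758  0.1213]
washer z 0.10317632803036175
tray ((480.58306884765625, 239.96343994140625), (198.6481170654297, 260.048095703125), 0.13079211115837097)
```

```bash
cat >> h.py <<'E'
def proj(n,X):
    p=camera_params(n);K=np.array(p['camera_matrix']);E=np.array(p['extrinsics'])
    c=np.atleast_2d(X)@E[:3,:3].T+E[:3,3]; q=np.stack([c[:,0],-c[:,1],-c[:,2]],1)@K.T
    return q[:,:2]/q[:,2:]
def hexp(c,yaw,af,z):
    a=yaw+np.arange(6)*np.pi/3+np.pi/6; R=af/np.sqrt(3)
    return np.stack([c[0]+R*np.cos(a),c[1]+R*np.sin(a),np.full(6,z)],1)
def circp(c,r,z,m=48):
    a=np.arange(m)*2*np.pi/m
    return np.stack([c[0]+r*np.cos(a),c[1]+r*np.sin(a),np.full(m,z)],1)
def over(n,im,curves,x,y,w,h,s):
    o=cv2.resize(im[y:y+h,x:x+w],None,fx=s,fy=s,interpolation=cv2.INTER_CUBIC)
    for X,col in curves:
        q=((proj(n,X)-[x,y]+.5)*s-.5)
        cv2.polylines(o,[np.round(q*8).astype(np.int32)],True,col,1,cv2.LINE_AA,3)
    return o
E
python3 - <<'E'
from h import *
import sys
o=[]
for n,(x,y) in(('top',(394,182)),('side',(366,297))):
    im=cv2.imread(f'pics/{n}0.png');c=(.4995,-.2733)
    cu=[(hexp(c,np.radians(40),.0285,.12),(0,255,0)),(circp(c,.0095,.124),(0,0,255)),(circp(c,.025,.104),(255,255,0))]
    o.append(np.vstack([over(n,im,[],x,y,40,40,9),]));o.append(over(n,im,cu,x,y,40,40,9))
cv2.imwrite('pics/nut.png',np.vstack([np.hstack(o[:2]),np.hstack(o[2:])])[:720])
cv2.imwrite('pics/nut.png',cv2.resize(cv2.imread('pics/nut.png'),(600,600)))
E
```

```text
(no output)
```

View pics/nut.png

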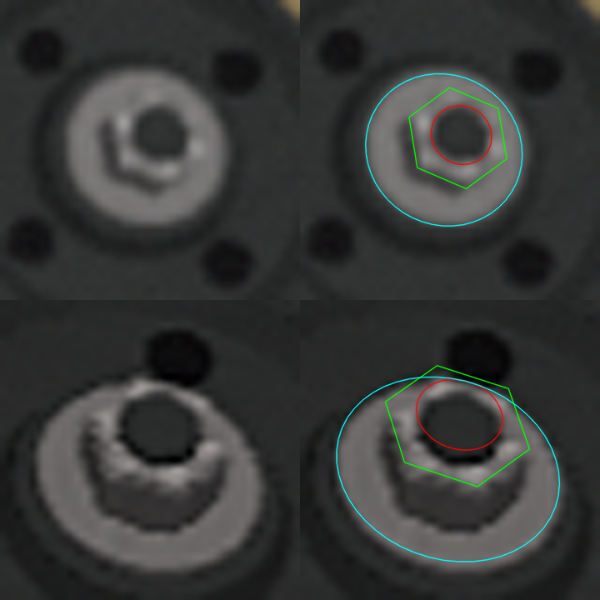

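```bash
cat >> fit.py <<'E'
from scipy.ndimage import map_coordinates
from scipy.optimize import minimize
def edgefit(n,im,c0,r,z,sign=1,win=.002):
    g=cv2.GaussianBlur(im,(0,0),.7).mean(2)
    def f(x):
        a=proj(n,circp(x,r-win,z,90));b=proj(n,circp(x,r+win,z,90))
        s=lambda q:map_coordinates(g,[q[:,1],q[:,0]],order=3)
        return -sign*np.mean(s(a)-s(b))
    s=minimize(f,c0,method='Nelder-Mead',options=dict(initial_simplex=np.array([[0,0],[.003,0],[0,.003]])+c0,xatol=1e-5,fatol=1e-4));return s.x,-s.fun
def hexyaw(n,im,c,af,z,win=.0015):
    g=cv2.GaussianBlur(im,(0,0),.6).mean(2)
    out=[]
    for y in range(0,60,3):
        t=[]
        for rr in(af-2*win,af+2*win):
            P=hexp(c,np.radians(y),rr,z);Q=np.concatenate([P+(np.roll(P,-1,0)-P)*k for k in np.linspace(0,1,9)])
            q=proj(n,Q);t.append(map_coordinates(g,[q[:,1],q[:,0]],order=3))
        out.append((round(float(np.mean(abs(t[0]-t[1]))),1)))
    return out
E
python3 - <<'E'
from fit import *
for n in('top','side'):
    im=cv2.imread(f'pics/{n}0.png')
    c,s=edgefit(n,im,np.array([.4995,-.2733]),.025,.104);print(n,'washer',c.round(4),s)
    for z in (.099,): print('rim',edgefit(n,im,np.array([.4995,-.2733]),.071,z,-1))
    d=np.load(f'pics/{n}0.npy');P=cloud(n,d).reshape(-1,3)[d.reshape(-1)>0]
    r=np.hypot(*(P[:,:2]-c).T);nn=P[(r<.0185)&(r>.010)&(P[:,2]>.106)&(P[:,2]<.1185)][:,:2]
    x=hexf(nn,c,.0285,True);print('nut yaw',np.degrees(x[0])%60,x[1:])
    print(hexf(nn,c,.0285)); print(hexyaw(n,im,c,.0285,.12))
E
```

```text
top washer [ 0.5002 -0.2739] 44.96934317748468
rim (array([ 0.49805485, -0.27151323]), np.float64(33.83547538370414))
nut yaw [38.29245943] (np.float64(0.0011590479301878485), 45)
(array([ 0.49945379, -0.2733185 ,  0.7237104 ]), np.float64(0.000953291587617722), 45)
[12.9, 12.6, 12.5, 12.4, 12.3, 12.3, 12.4, 12.7, 12.9, 13.3, 13.7, 14.0, 14.3, 14.6, 14.7, 14.5, 14.2, 13.8, 13.4, 13.1]
side washer [ 0.499  -0.2749] 53.59756658563543
rim (array([ 0.49649457, -0.27720041]), np.float64(35.483575846319994))
nut yaw [43.77375187] (np.float64(0.0007992059557948824), 122)
(array([ 0.49893031, -0.27429505, -0.27455042]), np.float64(0.0005818976102400664), 122)
[34.5, 34.7, 35.1, 35.2, 35.1, 34.8, 35.6, 36.6, 37.2, 37.6, 37.6, 37.3, 36.5, 35.8, 35.2, 34.8, 34.4, 34.5, 34.6, 34.5]
```

Fits, averaged over both cameras:

| Item | x, y (m) | Hex yaw (deg) |
|---|---|---|
| A | .4767, .3475 | 14 |
| B | .4613, .2467 | 38.5 |
| C | .4507, .1598 | 27 |
| Nut | .4996, -.2744 | ~41 |

I start with C, with the tool at yaw -63° so the jaws sit on its flats.

Call:
play_rows([
  [0,0,-0.058,0.0154,-0.0384,-0.0064,0.55],
  [0,0,-0.058,0.0154,-0.0384,-0.0064,0.55],
  [0,0,-0.058,0.0154,-0.0384,-0.0064,0.55],
  [0,0,-0.058,0.0154,-0.0384,-0.0064,0.55],
  [0,0,-0.058,0.0154,-0.0384,-0.0064,0.55],
  [0,0,-0.058,0.0154,-0.0384,-0.0064,0.55],
  [0,0,-0.058,0.0154,-0.0384,-0.0064,0.55],
  [0,0,-0.058,0.0154,-0.0384,-0.0064,0.55],
  [0,0,-0.058,0.0154,-0.0384,-0.0064,0.55],
  [0,0,-0.058,0.0154,-0.0384,-0.0064,0.55],
  [0,0,-0.058,0.0154,-0.0384,-0.0064,0.55],
  [0,0,-0.058,0.0154,-0.0384,-0.0064,0.55],
], grip_force=30)

```text
t: 1.6
eef_pos: [0.4516, 0.1447, 0.1536]
ee_rot: [3.135, -0.001, -1.119]
force: [0.4, 0.7, 0.6]
width: 0.0483
```

Call:
play_rows([
  [0,0,0,0,0,0,0.55],
  [0,0,0,0,0,0,0.55],
])

```text
t: 1.85
eef_pos: [0.4515, 0.1422, 0.1528]
ee_rot: [3.133, -0.001, -1.124]
force: [-0.2, 0.7, 0.5]
width: 0.0481
```

```bash
python3 -c "
from h import *
s=get_state();print(s['eef_pos'],s['ee_rot'],s['force'])"
```

```text
[0.45150332 0.14220301 0.15279527] [ 3.13253396e+00 -1.44869117e-03 -1.12364722e+00] [-0.17048331  0.69700502  0.51621029]
```

```bash
cat >> h.py <<'E'
from scipy.spatial.transform import Rotation as R
def delta(x,y,z,yaw_deg):
    s=get_state();Rm=R.from_euler('xyz',s['ee_rot']);Rt=R.from_euler('xyz',[np.pi,0,np.radians(yaw_deg)])
    print('pose',s['eef_pos'].round(4),s['ee_rot'].round(4),'F',s['force'].round(1),'M',s['moment'].round(2),'w',round(s['width'],4),'t',s['t'])
    print('turn',(Rt*Rm.inv()).as_rotvec().round(4),'shift',(np.array([x,y,z])-s['eef_pos']).round(4))
E
python3 -c "
from h import *
delta(.4507,.1598,.0665,-63)"
```

```text
pose [0.4515 0.1422 0.1528] [ 3.1325e+00 -1.4000e-03 -1.1236e+00] F [-0.2  0.7  0.5] M [ 0.08 -0.07  0.01] w 0.0481 t 1.85
turn [ 0.0053 -0.0075  0.0241] shift [-0.0008  0.0176 -0.0863]
```

Correct laterally first, then descend part of the way.

Call:
play_rows([
  [0.0025,-0.0035,0.012,-0.0004,0.0088,0,0.55],
  [0.0025,-0.0035,0.012,-0.0004,0.0088,0,0.55],
  [0,0,0,0,0,-0.015,0.55],
  [0,0,0,0,0,-0.015,0.55],
  [0,0,0,0,0,-0.01,0.55],
  [0,0,0,0,0,0,0.55],
])

```text
t: 2.6
eef_pos: [0.4503, 0.1673, 0.1128]
ee_rot: [-3.138, 0.001, -1.088]
force: [0.3, 0.3, -0.0]
width: 0.0483
```

```bash
python3 -c "
from h import *
delta(.4507,.1598,.0665,-63)"
```

```text
pose [0.4503 0.1673 0.1128] [-3.1379e+00  8.0000e-04 -1.0878e+00] F [ 0.3  0.3 -0. ] M [ 0.02 -0.03 -0.01] w 0.0483 t 2.6
turn [-0.0024  0.0029 -0.0117] shift [ 0.0004 -0.0075 -0.0463]
```

Call:
play_rows([
  [-0.0024,0.0029,-0.0117,0.0004,-0.0065,0,0.55],
  [0,0,0,0,0,0,0.55],
])

```text
t: 2.85
eef_pos: [0.451, 0.161, 0.1135]
ee_rot: [-3.141, 0.0, -1.099]
force: [0.3, -0.5, 0.1]
width: 0.0481
```

```bash
python3 -c "
from h import *
delta(.4507,.1598,.0665,-63)"
```

```text
pose [0.451  0.161  0.1135] [-3.1409  0.     -1.0994] F [ 0.3 -0.5  0.1] M [ 0.1  -0.09  0.02] w 0.0481 t 2.85
turn [-0.0003  0.0006 -0.0002] shift [-0.0003 -0.0012 -0.047 ]
```

Call:
play_rows([
  [0,0,0,-0.0003,-0.0012,0,0.55],
  [0,0,0,0,0,-0.012,0.55],
  [0,0,0,0,0,-0.015,0.55],
  [0,0,0,0,0,-0.01,0.55],
  [0,0,0,0,0,-0.004,0.55],
  [0,0,0,0,0,0,0.55],
])

```text
t: 3.6
eef_pos: [0.4509, 0.1594, 0.0705]
ee_rot: [-3.14, 0.0, -1.1]
force: [-0.0, -0.4, -0.3]
width: 0.0483
```

```bash
python3 -c "
from h import *
delta(.4507,.1598,.0665,-63)
grab('side','s1');grab('top','t1')
o=[cv2.resize(cv2.imread('pics/%s.png'%k)[y:y+90,x:x+120],(400,300),interpolation=3) for k,x,y in(('s1',200,140),('t1',174,160))]
cv2.imwrite('pics/s1c.png',np.hstack(o))"
```

```text
pose [0.4509 0.1594 0.0705] [-3.1397e+00  4.0000e-04 -1.1004e+00] F [-0.  -0.4 -0.3] M [ 0.02 -0.    0.02] w 0.0483 t 3.6
turn [-0.0012  0.0015  0.0009] shift [-0.0002  0.0004 -0.004 ]
```

View pics/s1c.png

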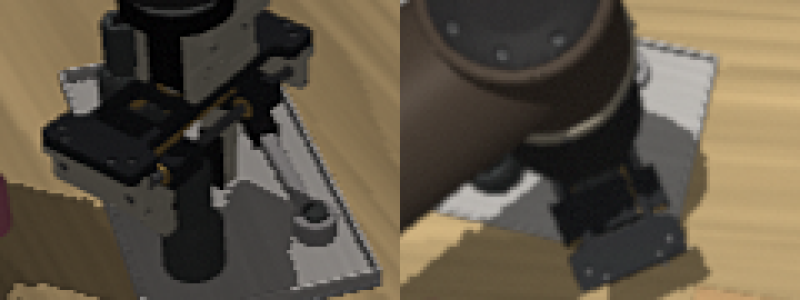

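The side view shows the jaws straddling C's shank (crop ~(200,190)). I lower 3 mm and close.

Call:
play_rows([
  [-0.0012,0.0015,0,-0.0002,0.0004,-0.003,0.55],
  [0,0,0,0,0,0,0.1],
  [0,0,0,0,0,0,0.1],
  [0,0,0,0,0,0,0.1],
  [0,0,0,0,0,0,0.1],
  [0,0,0,0,0,0,0.1],
], grip_force=40)

```text
t: 4.45
eef_pos: [0.4512, 0.1604, 0.0685]
ee_rot: [-3.139, 0.001, -1.1]
force: [0.0, -0.0, -0.7]
width: 0.0281
```

```bash
python3 -c "
from h import *
delta(.4507,.1598,.15,-63)"
```

```text
pose [0.4512 0.1604 0.0685] [-3.1394e+00  7.0000e-04 -1.1003e+00] F [ 0.  -0.  -0.7] M [ 0.03 -0.12  0.02] w 0.0281 t 4.45
turn [-0.0016  0.0017  0.0008] shift [-0.0005 -0.0006  0.0815]
```

Gripped across flats (28.1 mm). Lift and carry to the nut.

Call:
play_rows([
  [0,0,0,0,0,0.01,0.1],
  [0,0,0,0,0,0.02,0.1],
  [0,0,0,0,0,0.03,0.1],
  [0,0,0,0,0,0.035,0.1],
  [0,0,0.03,0.004,-0.02,0.03,0.1],
  [0,0,0.03,0.006,-0.045,0.02,0.1],
  [0,0,0.03,0.006,-0.05,0.005,0.1],
  [0,0,0.03,0.006,-0.05,0,0.1],
  [0,0,0.03,0.006,-0.05,0,0.1],
  [0,0,0.03,0.006,-0.05,0,0.1],
  [0,0,0.03,0.006,-0.045,0,0.1],
  [0,0,0,0.003,-0.03,0,0.1],
])

```text
t: 5.95
eef_pos: [0.4885, -0.1899, 0.2268]
ee_rot: [3.141, 0.001, -0.88]
force: [0.4, 0.7, -3.9]
width: 0.0281
```

```bash
python3 -c "
from h import *
delta(.4996,-.2744,.21,-49)"
```

```text
pose [ 0.4885 -0.1899  0.2268] [ 3.1408e+00  1.5000e-03 -8.7950e-01] F [ 0.4  0.7 -3.9] M [ 0.11 -0.05 -0.  ] w 0.0281 t 5.95
turn [-0.0006 -0.0015  0.0243] shift [ 0.0111 -0.0845 -0.0168]
```

Call:
play_rows([
  [0,0,0.01,0.003,-0.025,-0.002,0.1],
  [0,0,0.01,0.004,-0.025,0,0.1],
  [0,0,0,0.002,-0.018,0,0.1],
  [0,0,0,0,-0.006,0,0.1],
  [0,0,0,0,0,0,0.1],
])

```text
t: 6.58
eef_pos: [0.4949, -0.2677, 0.2244]
ee_rot: [3.139, 0.006, -0.864]
force: [-0.1, 0.6, -4.0]
width: 0.0276
```

```bash
python3 -c "
from h import *
delta(.4996,-.2744,.21,-49)"
```

```text
pose [ 0.4949 -0.2677  0.2244] [ 3.1394  0.0058 -0.8641] F [-0.1  0.6 -4. ] M [-0.01 -0.03  0.03] w 0.0276 t 6.575
turn [-0.0029 -0.0054  0.0088] shift [ 0.0047 -0.0067 -0.0144]
```

Call:
play_rows([
  [-0.0029,-0.0054,0.0088,0.0045,-0.0062,-0.004,0.1],
  [0,0,0,0,0,-0.004,0.1],
  [0,0,0,0,0,0,0.1],
])

```text
t: 6.95
eef_pos: [0.4996, -0.2727, 0.2159]
ee_rot: [-3.141, 0.0, -0.853]
force: [-0.3, 0.3, -4.6]
width: 0.0277
```

```bash
python3 -c "
from fit import *
delta(.4996,-.2744,.21,-49)
s=get_state();zt=s['eef_pos'][2]
for n in('side','top'):
    im,d=grab(n,n+'2');P=cloud(n,d).reshape(-1,3)[d.reshape(-1)>0]
    c=s['eef_pos'][:2];r=np.hypot(*(P[:,:2]-c).T);z=P[:,2];m=zt-.0655
    b=P[(r<.032)&(z>m+.008)&(z<m+.034)]
    if len(b)>15: print(n,circ(b[:,:2],c,.023), b[:,2].min(), m)
im=cv2.imread('pics/side2.png');cv2.imwrite('pics/s2c.png',cv2.resize(im[220:370,300:480],(720,600),interpolation=3))"
```

```text
pose [ 0.4996 -0.2727  0.2159] [-3.1411  0.     -0.853 ] F [-0.3  0.3 -4.6] M [ 0.08 -0.02  0.02] w 0.0277 t 6.95
turn [-0.0003  0.0004 -0.0022] shift [-0.     -0.0017 -0.0059]
side (array([ 0.49914839, -0.27383976]), np.float64(0.0004247178895788427), 269) 0.1584163183270359 0.15041373736224187
top (array([ 0.50009707, -0.27292767]), np.float64(0.0003298299230911454), 85) 0.1585383713205956 0.15041373736224187
```

View pics/s2c.png

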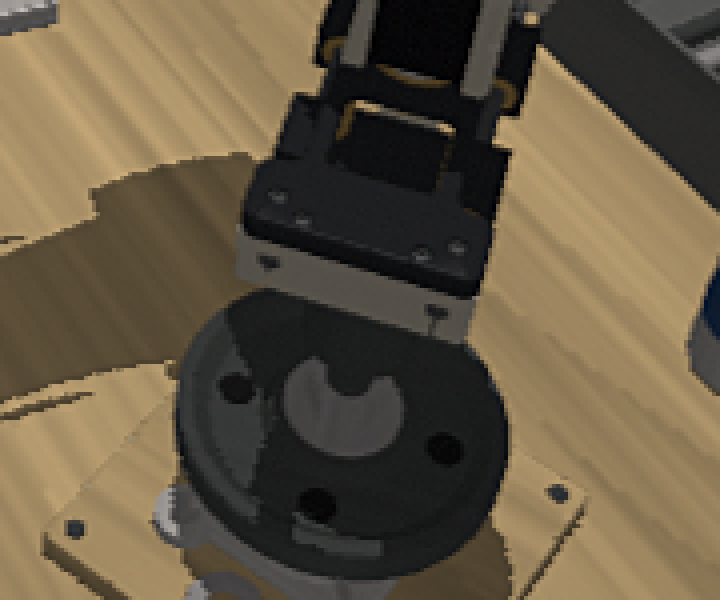

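The socket's camera fit (.4996,-.2734) is about 1 mm from the nut in y. I shift -1 mm in y and descend, watching the force.

Call:
play_rows([
  [-0.0003,0.0004,-0.002,0,-0.001,-0.004,0.1],
  [0,0,0,0,0,-0.006,0.1],
  [0,0,0,0,0,-0.006,0.1],
  [0,0,0,0,0,-0.003,0.1],
  [0,0,0,0,0,-0.002,0.1],
  [0,0,0,0,0,0,0.1],
])

```text
t: 7.8
eef_pos: [0.4998, -0.2737, 0.1938]
ee_rot: [-3.141, -0.0, -0.855]
force: [-0.2, 0.1, -4.1]
width: 0.0282
```

```bash
python3 -c "
from h import *
delta(.4996,-.2738,.1855,-49)"
```

```text
pose [ 0.4998 -0.2737  0.1938] [-3.1415e+00 -4.0000e-04 -8.5490e-01] F [-0.2  0.1 -4.1] M [ 0.07  0.02 -0.04] w 0.0282 t 7.8
turn [ 0.0002  0.0003 -0.0003] shift [-0.0002 -0.0001 -0.0083]
```

Call:
play_rows([
  [0,0,0,0,0,-0.003,0.1],
  [0,0,0,0,0,-0.003,0.1],
  [0,0,0,0,0,-0.003,0.1],
  [0,0,0,0,0,-0.002,0.1],
])

```text
t: 8.3
eef_pos: [0.501, -0.2746, 0.1851]
ee_rot: [-3.141, -0.004, -0.854]
force: [-3.4, 1.3, 15.5]
width: 0.0278
```

```bash
python3 -c "
from h import *
delta(.4996,-.2738,.1695,-49)"
```

```text
pose [ 0.501  -0.2746  0.1851] [-3.1406 -0.0044 -0.8538] F [-3.4  1.3 15.5] M [ 1.02  1.61 -0.08] w 0.0278 t 8.3
turn [ 0.0027  0.0036 -0.0014] shift [-0.0014  0.0008 -0.0156]
```

Call:
play_rows([
  [0.0027,0.0036,0,-0.001,0.0006,0.0005,0.1],
  [0,0,0,0,0,-0.0015,0.1],
  [0,0,0,0,0,-0.002,0.1],
  [0,0,0,0,0,-0.002,0.1],
])

```text
t: 8.8
eef_pos: [0.5013, -0.2751, 0.1848]
ee_rot: [-3.141, -0.005, -0.852]
force: [-4.3, 3.9, 13.4]
width: 0.0278
```

```bash
python3 -c "
from h import *
delta(.4996,-.2738,.1695,-49)"
```

```text
pose [ 0.5013 -0.2751  0.1848] [-3.1407 -0.0053 -0.8522] F [-4.3  3.9 13.4] M [ 1.5   2.19 -0.11] w 0.0278 t 8.8
turn [ 0.0034  0.0042 -0.003 ] shift [-0.0017  0.0013 -0.0153]
```

Call:
play_rows([
  [0.003,0.004,0,-0.0025,0.002,0.0,0.1],
  [0,0,0,-0.0015,0.001,-0.0012,0.1],
  [0,0,0.03,-0.001,0,-0.0015,0.1],
  [0,0,0.03,0,0.001,-0.0015,0.1],
  [0,0,0.03,0.001,0.001,-0.0015,0.1],
  [0,0,-0.05,0.001,0,-0.0015,0.1],
  [0,0,-0.05,0,-0.001,-0.0015,0.1],
  [0,0,-0.05,-0.001,-0.001,-0.0015,0.1],
  [0,0,0.04,-0.001,0,-0.0015,0.1],
  [0,0,0.02,0,0,-0.0015,0.1],
])

```text
t: 10.05
eef_pos: [0.501, -0.2753, 0.185]
ee_rot: [-3.137, -0.018, -0.848]
force: [-3.6, 3.6, 11.9]
width: 0.0277
```

```bash
python3 -c "
from h import *
delta(.4996,-.2738,.1695,-49)"
```

```text
pose [ 0.501  -0.2753  0.185 ] [-3.1373 -0.0184 -0.8477] F [-3.6  3.6 11.9] M [ 1.35  1.66 -0.06] w 0.0277 t 10.05
turn [ 0.011   0.0153 -0.0075] shift [-0.0014  0.0015 -0.0155]
```

Call:
play_rows([
  [0.011,0.0153,-0.0075,0,0,0.003,0.1],
  [0,0,0,-0.0018,0.0018,0.002,0.1],
  [0,0,0,0,0,0,0.1],
])

```text
t: 10.42
eef_pos: [0.4976, -0.2725, 0.188]
ee_rot: [3.14, 0.005, -0.857]
force: [1.3, -0.8, -4.0]
width: 0.0277
```

```bash
python3 -c "
from fit import *
delta(.4992,-.2734,.187,-49)
s=get_state();zt=s['eef_pos'][2]
for n in('side','top'):
    im,d=grab(n,n+'3');P=cloud(n,d).reshape(-1,3)[d.reshape(-1)>0]
    c=s['eef_pos'][:2];r=np.hypot(*(P[:,:2]-c).T);z=P[:,2];m=zt-.0655
    b=P[(r<.032)&(z>m+.008)&(z<m+.034)]
    print(n,circ(b[:,:2],c,.023))
    print('washer',edgefit(n,im,np.array([.4995,-.2744]),.025,.104))
im=cv2.imread('pics/side3.png');cv2.imwrite('pics/s3c.png',cv2.resize(im[260:370,320:470],(750,550),interpolation=3))"
```

```text
pose [ 0.4976 -0.2725  0.188 ] [ 3.14    0.0048 -0.8568] F [ 1.3 -0.8 -4. ] M [-0.04 -0.21  0.04] w 0.0277 t 10.425
turn [-0.0026 -0.0044  0.0016] shift [ 0.0016 -0.0009 -0.001 ]
side (array([ 0.49588954, -0.27234035]), np.float64(0.0004436227831795328), 219)
washer (array([ 0.49710363, -0.27702401]), np.float64(18.234309141641205))
top (array([ 0.4969537 , -0.27149795]), np.float64(0.00043742119072863114), 80)
washer (array([ 0.49818872, -0.27470476]), np.float64(6.583004855940593))
```

View pics/s3c.png

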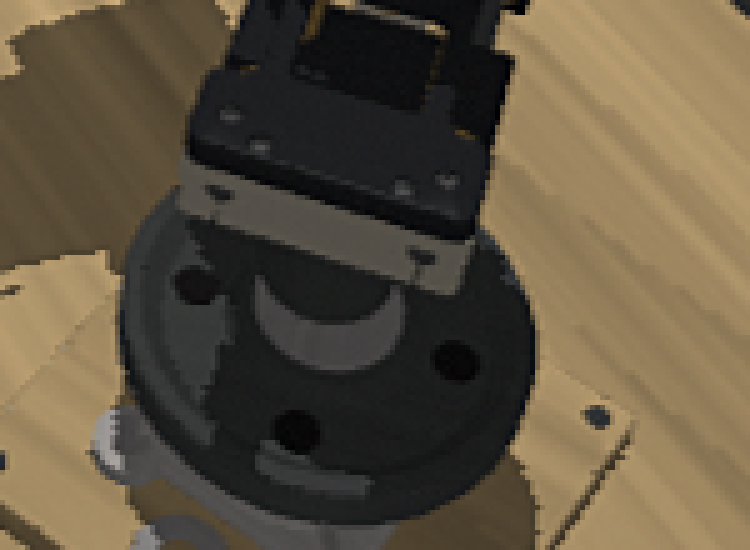

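Call:
play_rows([
  [-0.0026,-0.0044,0.0016,0.0027,-0.0021,0.002,0.1],
  [0,0,0,0,0,0,0.1],
])

```text
t: 10.78
eef_pos: [0.5005, -0.2748, 0.1897]
ee_rot: [3.141, -0.0, -0.855]
force: [0.8, -0.5, -4.6]
width: 0.0279
```

```bash
python3 -c "
from fit import *
delta(.5004,-.2747,.187,-49)
s=get_state();zt=s['eef_pos'][2]
A=[]
for n in('side','top'):
    im,d=grab(n,n+'4');P=cloud(n,d).reshape(-1,3)[d.reshape(-1)>0]
    c=s['eef_pos'][:2];r=np.hypot(*(P[:,:2]-c).T);z=P[:,2];m=zt-.0655
    b=P[(r<.032)&(z>m+.008)&(z<m+.034)]
    print(n,circ(b[:,:2],c,.023));A.append(circ(b[:,:2],c,.023)[0])
print('need',np.array([.4996,-.2744])-np.mean(A,0))
"
```

```text
pose [ 0.5005 -0.2748  0.1897] [ 3.1413 -0.     -0.8549] F [ 0.8 -0.5 -4.6] M [ 0.01  0.02 -0.01] w 0.0279 t 10.775
turn [ 0.0002 -0.0002 -0.0003] shift [-0.0001  0.0001 -0.0027]
side (array([ 0.49895638, -0.27477029]), np.float64(0.0004011077594079319), 212)
top (array([ 0.49966506, -0.27370056]), np.float64(0.00045929892203018345), 84)
need [ 0.00028928 -0.00016457]
```

Now centred within 0.3 mm according to the cameras. I descend again.

Call:
play_rows([
  [0,0,0,0.0002,0,-0.002,0.1],
  [0,0,0,0,0,-0.002,0.1],
  [0,0,0,0,0,-0.0015,0.1],
  [0,0,0,0,0,-0.0015,0.1],
  [0,0,0,0,0,-0.0015,0.1],
])

```text
t: 11.5
eef_pos: [0.5011, -0.2752, 0.1849]
ee_rot: [-3.141, -0.003, -0.853]
force: [-3.1, 3.1, 7.8]
width: 0.0277
```

```bash
python3 -c "
from h import *
delta(.5005,-.2747,.1695,-49)"
```

```text
pose [ 0.5011 -0.2752  0.1849] [-3.1415 -0.0033 -0.8534] F [-3.1  3.1  7.8] M [1.59 1.5  0.02] w 0.0277 t 11.5
turn [ 0.0024  0.0023 -0.0019] shift [-0.0006  0.0005 -0.0154]
```

Same stop. One yaw sweep under light pressure will rule out misalignment.

Call:
play_rows([
  [0.0024,0.0023,0.05,-0.0005,0.0005,0.0,0.1],
  [0,0,0.06,0,0,-0.001,0.1],
  [0,0,0.06,0,0,-0.001,0.1],
  [0,0,-0.08,-0.0005,0.0005,-0.001,0.1],
  [0,0,-0.08,0,0,-0.001,0.1],
  [0,0,-0.08,-0.0005,0.0005,-0.001,0.1],
  [0,0,-0.08,0,0,-0.001,0.1],
])

```text
t: 12.38
eef_pos: [0.502, -0.2765, 0.1851]
ee_rot: [-3.141, -0.01, -1.004]
force: [-3.5, 0.6, 4.2]
width: 0.0277
```

```bash
python3 -c "
from h import *
delta(.5005,-.2747,.1695,-49)"
```

```text
pose [ 0.502  -0.2765  0.1851] [-3.1407 -0.0105 -1.0044] F [-3.5  0.6  4.2] M [0.19 1.56 0.05] w 0.0277 t 12.375
turn [0.0079 0.007  0.1492] shift [-0.0015  0.0018 -0.0156]
```

C stops on top of the nut repeatedly (16 mm short), so I put it back in its place and try B.

Call:
play_rows([
  [0.0079,0.007,0,0,0,0.015,0.1],
  [0,0,0,0,0.005,0.02,0.1],
  [0,0,-0.01,-0.003,0.03,0.005,0.1],
  [0,0,-0.01,-0.006,0.05,0,0.1],
  [0,0,-0.01,-0.006,0.05,0,0.1],
  [0,0,-0.01,-0.006,0.05,0,0.1],
  [0,0,-0.01,-0.006,0.05,0,0.1],
  [0,0,-0.01,-0.006,0.05,-0.005,0.1],
  [0,0,-0.01,-0.006,0.05,-0.015,0.1],
  [0,0,-0.01,-0.006,0.045,-0.02,0.1],
  [0,0,0,-0.003,0.025,-0.015,0.1],
  [0,0,0,0,0.008,-0.005,0.1],
])

```text
t: 13.88
eef_pos: [0.4511, 0.1488, 0.1647]
ee_rot: [-3.136, 0.001, -1.091]
force: [-0.0, -1.0, -3.5]
width: 0.0279
```

```bash
python3 -c "
from h import *
delta(.451,.160,.0685,-63)"
```

```text
pose [0.4511 0.1488 0.1647] [-3.1363e+00  1.5000e-03 -1.0907e+00] F [-0.  -1.  -3.5] M [-0.07 -0.01  0.01] w 0.0279 t 13.875
turn [-0.0037  0.004  -0.0088] shift [-0.0001  0.0112 -0.0962]
```

Call:
play_rows([
  [-0.0037,0.004,-0.0088,0,0.006,-0.01,0.1],
  [0,0,0,0,0.001,-0.02,0.1],
  [0,0,0,0,0,-0.02,0.1],
  [0,0,0,0,0,-0.015,0.1],
  [0,0,0,0,0,-0.008,0.1],
  [0,0,0,0,0,-0.003,0.1],
  [0,0,0,0,0,0,0.1],
])

```text
t: 14.75
eef_pos: [0.4533, 0.154, 0.0867]
ee_rot: [-3.14, -0.0, -1.105]
force: [-0.0, -0.9, -4.8]
width: 0.0278
```

```bash
python3 -c "
from h import *
delta(.451,.160,.0685,-63)"
```

```text
pose [0.4533 0.154  0.0867] [-3.1400e+00 -5.0000e-04 -1.1052e+00] F [-0.  -0.9 -4.8] M [ 0.05 -0.05 -0.02] w 0.0278 t 14.75
turn [-0.0003  0.0016  0.0056] shift [-0.0023  0.006  -0.0182]
```

Call:
play_rows([
  [0,0.0016,0,-0.001,0.003,-0.006,0.1],
  [0,0,0,0,0,-0.006,0.1],
  [0,0,0,0,0,-0.003,0.1],
  [0,0,0,0,0,-0.0015,0.1],
  [0,0,0,0,0,0,0.1],
])

```text
t: 15.38
eef_pos: [0.4529, 0.1578, 0.0701]
ee_rot: [-3.139, 0.001, -1.105]
force: [-0.2, 0.3, -4.6]
width: 0.0278
```

```bash
python3 -c "
from h import *
delta(.451,.160,.0685,-63)"
```

```text
pose [0.4529 0.1578 0.0701] [-3.1395e+00  7.0000e-04 -1.1048e+00] F [-0.2  0.3 -4.6] M [ 0.09  0.   -0.05] w 0.0278 t 15.375
turn [-0.0015  0.0016  0.0053] shift [-0.0019  0.0022 -0.0016]
```

Call:
play_rows([
  [-0.0015,0.0016,0,0,0,-0.0015,0.1],
  [0,0,0,0,0,-0.001,0.1],
  [0,0,0,0,0,0,0.55],
  [0,0,0,0,0,0,0.55],
  [0,0,0,0,0,0,0.55],
  [0,0,0,0,0,0.015,0.55],
  [0,0,0,0,0,0.02,0.55],
  [0,0,0,0,0,0.02,0.55],
  [0,0,0.03,0,0.01,0.008,0.55],
  [0,0,0.06,0,0.025,0,0.55],
  [0,0,0.06,0.001,0.02,0,0.55],
  [0,0,0.03,0.002,0.01,0,0.55],
])

```text
t: 16.88
eef_pos: [0.4574, 0.2266, 0.1339]
ee_rot: [-3.138, -0.0, -0.914]
force: [0.5, -0.5, -0.5]
width: 0.0479
```

```bash
python3 -c "
from fit import *
delta(.4613,.2467,.068,-51.5)
for n in('side','top'):
    im,d=grab(n,n+'5');P=cloud(n,d).reshape(-1,3)[d.reshape(-1)>0]
    for k,c in dict(C=(.452,.159),A=(.4767,.3475)).items():
        r=np.hypot(*(P[:,:2]-c).T);z=P[:,2];b=P[(r<.032)&(z>.01)&(z<.036)];t=P[(r<.035)&(z>.053)&(z<.087)]
        print(n,k,circ(b[:,:2],c,.023) if len(b)>9 else 0,circ(t[:,:2],c,.0145) if len(t)>9 else 0)
im=cv2.imread('pics/side5.png');cv2.imwrite('pics/s5c.png',cv2.resize(im[120:240,190:340],(750,600),interpolation=3))
"
```

```text
pose [0.4574 0.2266 0.1339] [-3.1385e+00 -2.0000e-04 -9.1410e-01] F [ 0.5 -0.5 -0.5] M [ 0.05  0.05 -0.02] w 0.0479 t 16.875
turn [-0.0018  0.0026  0.0153] shift [ 0.0039  0.0201 -0.0659]
side C (array([0.4512775 , 0.15852325]), np.float64(0.0007210218251429926), 154) (array([0.45093667, 0.15790596]), np.float64(0.0009411494404308607), 147)
side A (array([0.47605784, 0.34649654]), np.float64(0.0010916761255323308), 63) 0
top C (array([0.45245441, 0.15977569]), np.float64(0.00024697512010022835), 35) (array([0.45291613, 0.15855032]), np.float64(0.0006710283707430419), 30)
top A (array([0.47735115, 0.34793636]), np.float64(0.00037320475569574407), 53) (array([0.47666788, 0.34766068]), np.float64(0.0005318603058954638), 57)
```

View pics/s5c.png

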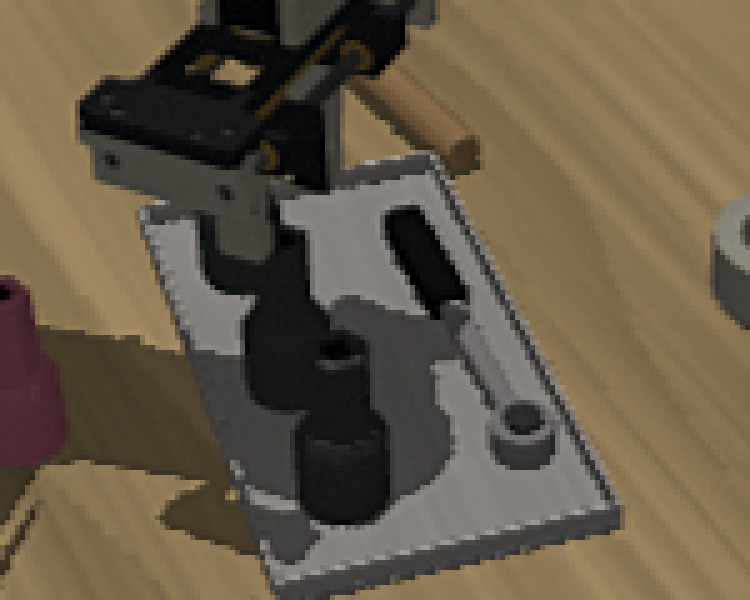

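C stands upright in the tray (crop ~(345,440)). Now I go to B.

Call:
play_rows([
  [-0.0018,0.0026,0.01,0.002,0.01,0,0.55],
  [0,0,0.002,0.001,0.005,-0.01,0.55],
  [0,0,0,0,0,-0.01,0.55],
  [0,0,0,0,0,-0.004,0.55],
  [0,0,0,0,0,0,0.55],
])

```text
t: 17.6
eef_pos: [0.46, 0.2405, 0.1067]
ee_rot: [3.138, -0.0, -0.905]
force: [0.8, 0.2, 0.2]
width: 0.0484
```

```bash
python3 -c "
from h import *
delta(.4613,.2467,.068,-51.5)"
```

```text
pose [0.46   0.2405 0.1067] [ 3.1381e+00 -4.0000e-04 -9.0510e-01] F [0.8 0.2 0.2] M [-0.   -0.03  0.01] w 0.0484 t 17.6
turn [ 0.0024 -0.0025  0.0063] shift [ 0.0013  0.0062 -0.0387]
```

Call:
play_rows([
  [0.0024,-0.0025,0.006,0.0012,0.0058,0,0.55],
  [0,0,0,0,0,0,0.55],
])

```text
t: 17.85
eef_pos: [0.4616, 0.2467, 0.1071]
ee_rot: [-3.141, -0.0, -0.899]
force: [-0.4, 0.4, -0.7]
width: 0.0482
```

```bash
python3 -c "
from h import *
delta(.4613,.2467,.068,-51.5)"
```

```text
pose [0.4616 0.2467 0.1071] [-3.1407 -0.     -0.899 ] F [-0.4  0.4 -0.7] M [0.07 0.   0.03] w 0.0482 t 17.85
turn [-0.0005  0.0007  0.0002] shift [-0.0003  0.     -0.0391]
```

Call:
play_rows([
  [0,0,0,-0.0003,0,-0.01,0.55],
  [0,0,0,0,0,-0.013,0.55],
  [0,0,0,0,0,-0.009,0.55],
  [0,0,0,0,0,-0.004,0.55],
  [0,0,0,0,0,-0.001,0.55],
  [0,0,0,0,0,0,0.55],
])

```text
t: 18.6
eef_pos: [0.461, 0.2464, 0.0671]
ee_rot: [-3.142, -0.0, -0.899]
force: [-0.2, -0.1, 0.0]
width: 0.048
```

```bash
python3 -c "
from h import *
delta(.4613,.2467,.068,-51.5)"
```

```text
pose [0.461  0.2464 0.0671] [-3.1415e+00 -2.0000e-04 -8.9900e-01] F [-0.2 -0.1  0. ] M [-0.02 -0.03  0.  ] w 0.048 t 18.6
turn [0.0001 0.0002 0.0002] shift [0.0003 0.0003 0.0009]
```

Call:
play_rows([
  [0,0,0,0.0002,0.0002,0.0005,0.1],
  [0,0,0,0,0,0,0.1],
  [0,0,0,0,0,0,0.1],
  [0,0,0,0,0,0,0.1],
  [0,0,0,0,0,0,0.1],
], grip_force=55)

```text
t: 19.23
eef_pos: [0.4615, 0.2469, 0.0684]
ee_rot: [-3.14, 0.0, -0.899]
force: [0.6, 0.6, -1.5]
width: 0.0281
```

```bash
python3 -c "
from h import *
delta(.4995,-.2740,.215,-49)"
```

```text
pose [0.4615 0.2469 0.0684] [-3.1399e+00  2.0000e-04 -8.9910e-01] F [ 0.6  0.6 -1.5] M [ 0.07 -0.15  0.01] w 0.0281 t 19.225
turn [-0.0012  0.0012  0.0438] shift [ 0.038  -0.5209  0.1466]
```

Call:
play_rows([
  [0,0,0,0,0,0.01,0.1],
  [0,0,0,0,0,0.025,0.1],
  [0,0,0,0,0,0.035,0.1],
  [0,0,0,0,0,0.04,0.1],
  [0,0,0,0.002,-0.02,0.03,0.1],
  [0,0,0.01,0.003,-0.045,0.01,0.1],
  [0,0,0.01,0.004,-0.055,0,0.1],
  [0,0,0.01,0.004,-0.055,0,0.1],
  [0,0,0.01,0.004,-0.055,0,0.1],
  [0,0,0,0.004,-0.055,0,0.1],
  [0,0,0,0.004,-0.055,0,0.1],
  [0,0,0,0.004,-0.045,0,0.1],
])

```text
t: 20.72
eef_pos: [0.4843, -0.149, 0.2268]
ee_rot: [3.141, 0.001, -0.852]
force: [-0.2, 0.5, -5.4]
width: 0.0277
```

```bash
python3 -c "
from h import *
delta(.4995,-.2740,.215,-49)"
```

```text
pose [ 0.4843 -0.149   0.2268] [ 3.1409e+00  1.0000e-03 -8.5250e-01] F [-0.2  0.5 -5.4] M [ 0.11 -0.18  0.06] w 0.0277 t 20.725
turn [-0.0002 -0.0012 -0.0027] shift [ 0.0152 -0.125  -0.0118]
```

Call:
play_rows([
  [0,0,0,0.004,-0.035,0,0.1],
  [0,0,0,0.004,-0.035,0,0.1],
  [0,0,0,0.004,-0.025,-0.002,0.1],
  [0,0,0,0.002,-0.014,-0.002,0.1],
  [0,0,0,0,-0.004,-0.002,0.1],
  [0,0,0,0,0,0,0.1],
])

```text
t: 21.48
eef_pos: [0.495, -0.2676, 0.2208]
ee_rot: [3.14, 0.005, -0.858]
force: [-0.2, 0.4, -3.5]
width: 0.0274
```

```bash
python3 -c "
from h import *
delta(.4995,-.2740,.215,-49)"
```

```text
pose [ 0.495  -0.2676  0.2208] [ 3.1397  0.0052 -0.8584] F [-0.2  0.4 -3.5] M [ 0.04  0.01 -0.05] w 0.0274 t 21.475
turn [-0.0027 -0.0048  0.0031] shift [ 0.0045 -0.0064 -0.0058]
```

Call:
play_rows([
  [-0.0027,-0.0048,0.003,0.0045,-0.006,-0.006,0.1],
  [0,0,0,0,0,-0.006,0.1],
  [0,0,0,0,0,-0.005,0.1],
  [0,0,0,0,0,-0.003,0.1],
  [0,0,0,0,0,0,0.1],
])

```text
t: 22.1
eef_pos: [0.4998, -0.2718, 0.1995]
ee_rot: [-3.141, -0.0, -0.853]
force: [0.1, -0.6, -3.6]
width: 0.0277
```

```bash
cat > chk.py <<'E'
from fit import *
import sys
delta(float(sys.argv[2]),float(sys.argv[3]),.1695,-49)
s=get_state();zt=s['eef_pos'][2]
A=[]
for n in('side','top'):
    im,d=grab(n,n+sys.argv[1]);P=cloud(n,d).reshape(-1,3)[d.reshape(-1)>0]
    c=s['eef_pos'][:2];r=np.hypot(*(P[:,:2]-c).T);z=P[:,2];m=zt-.0655
    b=P[(r<.032)&(z>m+.008)&(z<m+.034)]
    x=circ(b[:,:2],c,.023);print(n,x);A.append(x[0])
print('need',np.array([.4996,-.2744])-np.mean(A,0))
E
python3 chk.py 6 .4995 -.2740
```

```text
pose [ 0.4998 -0.2718  0.1995] [-3.1412 -0.     -0.8525] F [ 0.1 -0.6 -3.6] M [ 0.03 -0.01  0.02] w 0.0277 t 22.1
turn [-0.0003  0.0003 -0.0027] shift [-0.0003 -0.0022 -0.03  ]
side (array([ 0.49902242, -0.27249004]), np.float64(0.00042807180405717363), 238)
top (array([ 0.49992651, -0.2716631 ]), np.float64(0.00026497746351943074), 82)
need [ 0.00012554 -0.00232343]
```

Call:
play_rows([
  [0,0,-0.002,0.0001,-0.0022,-0.002,0.1],
  [0,0,0,0,0,-0.003,0.1],
  [0,0,0,0,0,-0.002,0.1],
  [0,0,0,0,0,-0.001,0.1],
  [0,0,0,0,0,0,0.1],
])

```text
t: 22.82
eef_pos: [0.5002, -0.2745, 0.1916]
ee_rot: [-3.141, -0.001, -0.855]
force: [-0.6, 0.7, -3.7]
width: 0.0276
```

```bash
python3 chk.py 7 .4996 -.2741
```

```text
pose [ 0.5002 -0.2745  0.1916] [-3.1406e+00 -1.0000e-03 -8.5490e-01] F [-0.6  0.7 -3.7] M [ 0.07 -0.04 -0.05] w 0.0276 t 22.825
turn [ 0.0001  0.0014 -0.0003] shift [-0.0006  0.0004 -0.0221]
side (array([ 0.49957461, -0.27526391]), np.float64(0.0004276591195574893), 220)
top (array([ 0.50053991, -0.27426959]), np.float64(0.00042142558232330374), 78)
need [-0.00045726  0.00036675]
```

Call:
play_rows([
  [0,0.0014,0,-0.0005,0.0004,-0.002,0.1],
  [0,0,0,0,0,-0.0025,0.1],
  [0,0,0,0,0,-0.002,0.1],
  [0,0,0,0,0,-0.0015,0.1],
  [0,0,0,0,0,-0.0015,0.1],
])

```text
t: 23.55
eef_pos: [0.5001, -0.2743, 0.1852]
ee_rot: [-3.141, -0.002, -0.854]
force: [-5.4, 3.6, 9.8]
width: 0.0275
```

```bash
python3 -c "
from h import *
delta(.4997,-.2741,.1695,-49)"
```

```text
pose [ 0.5001 -0.2743  0.1852] [-3.1413e+00 -2.5000e-03 -8.5370e-01] F [-5.4  3.6  9.8] M [ 2.14  1.93 -0.01] w 0.0275 t 23.55
turn [ 0.0017  0.0019 -0.0015] shift [-0.0004  0.0002 -0.0157]
```

Call:
play_rows([
  [0.0017,0.0019,0.02,-0.0008,0.0006,0.0005,0.1],
  [0,0,0.03,0,0,-0.001,0.1],
  [0,0,0.03,-0.0008,0.0006,-0.001,0.1],
  [0,0,-0.05,0,0,-0.0005,0.1],
  [0,0,-0.06,-0.0008,0.0006,-0.001,0.1],
  [0,0,-0.06,0,0,-0.0008,0.1],
  [0,0,0.05,-0.0008,0.0006,-0.001,0.1],
  [0,0,0.05,0,0,-0.0015,0.1],
])

```text
t: 24.55
eef_pos: [0.5006, -0.2743, 0.1852]
ee_rot: [-3.139, -0.011, -0.833]
force: [-3.9, 5.1, 13.7]
width: 0.0279
```

```bash
python3 chk.py 8 .4997 -.2741;python3 -c "
import cv2,numpy as np
a=cv2.imread('pics/side8.png')[260:370,320:430];b=cv2.imread('pics/top8.png')[150:260,360:470]
cv2.imwrite('pics/8c.png',np.hstack([cv2.resize(i,(400,400),interpolation=3) for i in(a,b)]))"
```

```text
pose [ 0.5006 -0.2743  0.1852] [-3.1387 -0.0112 -0.8327] F [-3.9  5.1 13.7] M [ 2.29  1.81 -0.07] w 0.0279 t 24.55
turn [ 0.0064  0.0096 -0.0226] shift [-0.0009  0.0002 -0.0157]
side (array([ 0.50005624, -0.27503811]), np.float64(0.00042521080402380985), 200)
top (array([ 0.50110577, -0.27413189]), np.float64(0.0002972557609975633), 77)
need [-0.000981  0.000185]
```

View pics/8c.png

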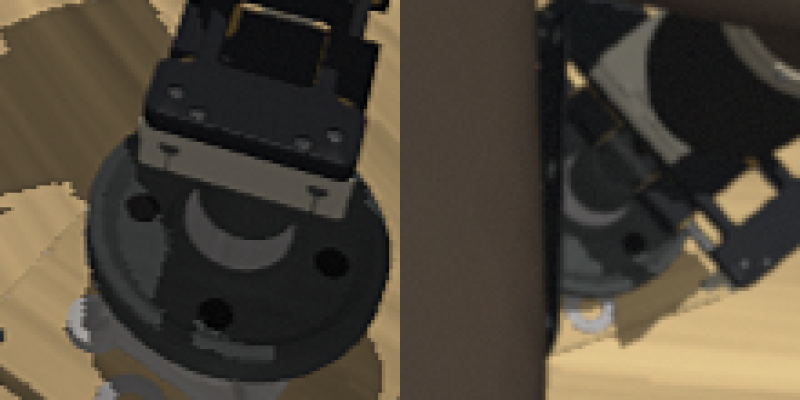

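B also stops 16 mm short, so I return it and take A.

Call:
play_rows([
  [0.0064,0.0096,0,0,0,0.015,0.1],
  [0,0,0,0,0.005,0.02,0.1],
  [0,0,0,-0.002,0.035,0.008,0.1],
  [0,0,0,-0.004,0.055,0,0.1],
  [0,0,0,-0.004,0.055,0,0.1],
  [0,0,-0.01,-0.004,0.055,0,0.1],
  [0,0,-0.01,-0.004,0.055,0,0.1],
  [0,0,-0.01,-0.004,0.055,0,0.1],
  [0,0,-0.01,-0.004,0.055,0,0.1],
  [0,0,-0.01,-0.004,0.055,0,0.1],
  [0,0,-0.01,-0.004,0.035,0,0.1],
  [0,0,0,-0.002,0.015,0,0.1],
])

```text
t: 26.15
eef_pos: [0.4592, 0.2146, 0.223]
ee_rot: [3.139, 0.005, -0.885]
force: [0.9, -0.6, -4.1]
width: 0.0281
```

```bash
python3 -c "
from h import *
delta(.4615,.2469,.0685,-51.5)"
```

```text
pose [0.4592 0.2146 0.223 ] [ 3.1391  0.0054 -0.8849] F [ 0.9 -0.6 -4.1] M [-0.02 -0.05  0.02] w 0.0281 t 26.15
turn [-0.0026 -0.0053 -0.014 ] shift [ 0.0023  0.0323 -0.1545]
```

Call:
play_rows([
  [-0.0026,-0.0053,-0.01,0.001,0.013,-0.01,0.1],
  [0,0,0,0.001,0.01,-0.02,0.1],
  [0,0,0,0,0.003,-0.03,0.1],
  [0,0,0,0,0,-0.03,0.1],
  [0,0,0,0,0,-0.025,0.1],
  [0,0,0,0,0,-0.012,0.1],
  [0,0,0,0,0,-0.003,0.1],
  [0,0,0,0,0,0,0.1],
])

```text
t: 27.15
eef_pos: [0.4618, 0.238, 0.0853]
ee_rot: [3.139, -0.002, -0.898]
force: [-0.8, 0.3, -3.8]
width: 0.0277
```

```bash
python3 -c "
from h import *
delta(.4615,.2469,.0685,-51.5)"
```

```text
pose [0.4618 0.238  0.0853] [ 3.1394e+00 -1.9000e-03 -8.9840e-01] F [-0.8  0.3 -3.8] M [ 0.08 -0.07  0.02] w 0.0277 t 27.15
turn [ 0.0029 -0.0005 -0.0004] shift [-0.0003  0.0089 -0.0168]
```

Call:
play_rows([
  [0.0029,-0.0005,0,0,0.006,-0.005,0.1],
  [0,0,0,0,0,-0.006,0.1],
  [0,0,0,0,0,-0.003,0.1],
  [0,0,0,0,0,-0.002,0.1],
  [0,0,0,0,0,0,0.1],
])

```text
t: 27.78
eef_pos: [0.4628, 0.2455, 0.0703]
ee_rot: [-3.137, 0.001, -0.898]
force: [0.2, -0.3, -4.6]
width: 0.0277
```

```bash
python3 -c "
from h import *
delta(.4615,.2469,.0685,-51.5)"
```

```text
pose [0.4628 0.2455 0.0703] [-3.1374e+00  6.0000e-04 -8.9800e-01] F [ 0.2 -0.3 -4.6] M [ 0.03  0.01 -0.04] w 0.0277 t 27.775
turn [-0.0031  0.0029 -0.0008] shift [-0.0013  0.0014 -0.0018]
```

Call:
play_rows([
  [-0.003,0.003,0,0,0,-0.0015,0.1],
  [0,0,0,0,0,-0.001,0.1],
  [0,0,0,0,0,0,0.55],
  [0,0,0,0,0,0,0.55],
  [0,0,0,0,0,0,0.55],
  [0,0,0,0,0,0.015,0.55],
  [0,0,0,0,0,0.02,0.55],
  [0,0,0,0,0,0.02,0.55],
  [0,0,-0.09,0.002,0.015,0.008,0.55],
  [0,0,-0.12,0.004,0.03,0,0.55],
  [0,0,-0.12,0.004,0.03,0,0.55],
  [0,0,-0.05,0.002,0.012,0,0.55],
])

```text
t: 29.28
eef_pos: [0.4778, 0.3361, 0.1428]
ee_rot: [-3.132, 0.003, -1.29]
force: [-0.2, -0.3, 0.1]
width: 0.0481
```

```bash
python3 -c "
from fit import *
delta(.4767,.3475,.068,-75.8)
for n in('side','top'):
    im,d=grab(n,n+'9');P=cloud(n,d).reshape(-1,3)[d.reshape(-1)>0]
    for k,c in dict(C=(.452,.159),B=(.462,.246)).items():
        r=np.hypot(*(P[:,:2]-c).T);z=P[:,2];b=P[(r<.032)&(z>.01)&(z<.036)];t=P[(r<.035)&(z>.053)&(z<.087)]
        print(n,k,circ(b[:,:2],c,.023) if len(b)>9 else 0,circ(t[:,:2],c,.0145) if len(t)>9 else 0)
im=cv2.imread('pics/side9.png');cv2.imwrite('pics/s9c.png',cv2.resize(im[120:240,190:340],(750,600),interpolation=3))
"
```

```text
pose [0.4778 0.3361 0.1428] [-3.1319e+00  2.5000e-03 -1.2898e+00] F [-0.2 -0.3  0.1] M [-0.04 -0.04  0.02] w 0.0481 t 29.275
turn [-0.005   0.0087 -0.0332] shift [-0.0011  0.0114 -0.0748]
side C (array([0.45110582, 0.15856616]), np.float64(0.0007806433069045635), 156) (array([0.45109904, 0.15803366]), np.float64(0.0008985122665728937), 148)
side B (array([0.46172923, 0.24532654]), np.float64(0.0008861584239882835), 89) (array([0.46163852, 0.24489364]), np.float64(0.001107759775895412), 128)
top C (array([0.45241391, 0.15957199]), np.float64(0.00023282673020211773), 36) (array([0.45210716, 0.15947521]), np.float64(0.0006302359417860578), 42)
top B (array([0.46333538, 0.24608258]), np.float64(0.0002183267152482786), 41) (array([0.46285317, 0.24587856]), np.float64(0.0006075317218152756), 49)
```

View pics/s9c.png

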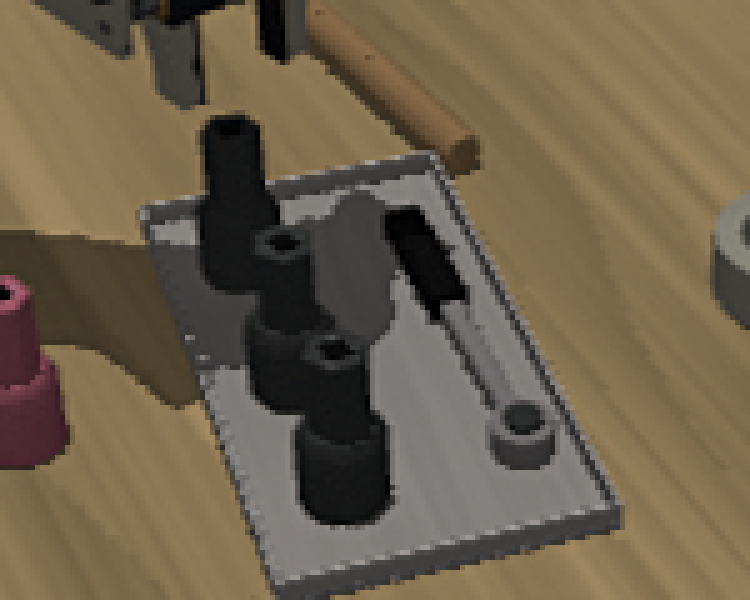

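B and C both stand upright in the tray (crop (280,320) and (345,430)). Now I line up on A.

Call:
play_rows([
  [-0.005,0.0087,-0.03,-0.001,0.009,-0.005,0.55],
  [0,0,0,0,0.001,-0.012,0.55],
  [0,0,0,0,0,-0.01,0.55],
  [0,0,0,0,0,-0.004,0.55],
  [0,0,0,0,0,0,0.55],
])

```text
t: 30.0
eef_pos: [0.4761, 0.3443, 0.1094]
ee_rot: [3.139, -0.001, -1.318]
force: [-0.3, 0.3, -0.1]
width: 0.0484
```

```bash
python3 -c "
from h import *
delta(.4767,.3475,.068,-75.8)"
```

```text
pose [0.4761 0.3443 0.1094] [ 3.1394e+00 -1.1000e-03 -1.3177e+00] F [-0.3  0.3 -0.1] M [ 0.08 -0.02 -0.  ] w 0.0484 t 30.0
turn [ 0.0016 -0.0019 -0.0053] shift [ 0.0006  0.0032 -0.0414]
```

Call:
play_rows([
  [0.0016,-0.0019,-0.005,0.0005,0.003,0,0.55],
  [0,0,0,0,0,-0.011,0.55],
  [0,0,0,0,0,-0.014,0.55],
  [0,0,0,0,0,-0.01,0.55],
  [0,0,0,0,0,-0.004,0.55],
  [0,0,0,0,0,-0.001,0.55],
  [0,0,0,0,0,0,0.55],
])

```text
t: 30.88
eef_pos: [0.4766, 0.3472, 0.0664]
ee_rot: [-3.142, -0.0, -1.323]
force: [0.0, -0.2, -0.6]
width: 0.048
```

```bash
python3 -c "
from h import *
delta(.4767,.3475,.068,-75.8)"
```

```text
pose [0.4766 0.3472 0.0664] [-3.1415e+00 -2.0000e-04 -1.3230e+00] F [ 0.  -0.2 -0.6] M [ 0.04 -0.05  0.04] w 0.048 t 30.875
turn [0.0002 0.0001 0.0001] shift [0.0001 0.0003 0.0016]
```

Call:
play_rows([
  [0,0,0,0,0.0002,0.001,0.1],
  [0,0,0,0,0,0,0.1],
  [0,0,0,0,0,0,0.1],
  [0,0,0,0,0,0,0.1],
  [0,0,0,0,0,0,0.1],
])

```text
t: 31.5
eef_pos: [0.4769, 0.3478, 0.0683]
ee_rot: [-3.14, 0.001, -1.323]
force: [0.3, 0.7, -1.3]
width: 0.0278
```

```bash
python3 -c "
from h import *
delta(.4996,-.2741,.21,-49)"
```

```text
pose [0.4769 0.3478 0.0683] [-3.1403e+00  9.0000e-04 -1.3230e+00] F [ 0.3  0.7 -1.3] M [ 0.08 -0.14  0.03] w 0.0278 t 31.5
turn [-0.0014  0.0008  0.4678] shift [ 0.0227 -0.6219  0.1417]
```

Call:
play_rows([
  [0,0,0,0,0,0.01,0.1],
  [0,0,0,0,0,0.025,0.1],
  [0,0,0,0,0,0.035,0.1],
  [0,0,0,0,0,0.04,0.1],
  [0,0,0.03,0,-0.02,0.03,0.1],
  [0,0,0.06,0,-0.045,0.01,0.1],
  [0,0,0.06,0.001,-0.055,0,0.1],
  [0,0,0.06,0.001,-0.055,0,0.1],
  [0,0,0.06,0.001,-0.055,0,0.1],
  [0,0,0.06,0.002,-0.055,0,0.1],
  [0,0,0.05,0.002,-0.055,0,0.1],
  [0,0,0.03,0.002,-0.055,0,0.1],
])

```text
t: 33.0
eef_pos: [0.48, -0.058, 0.2264]
ee_rot: [3.141, -0.001, -0.894]
force: [0.9, -0.0, -3.5]
width: 0.0279
```

```bash
python3 -c "
from h import *
delta(.4996,-.2741,.21,-49)"
```

```text
pose [ 0.48   -0.058   0.2264] [ 3.1415e+00 -1.5000e-03 -8.9380e-01] F [ 0.9 -0.  -3.5] M [ 0.06 -0.25  0.04] w 0.0279 t 33.0
turn [0.0012 0.0008 0.0386] shift [ 0.0196 -0.2161 -0.0164]
```

Call:
play_rows([
  [0,0,0.01,0.003,-0.05,0,0.1],
  [0,0,0.01,0.004,-0.05,0,0.1],
  [0,0,0.005,0.004,-0.045,0,0.1],
  [0,0,0,0.004,-0.03,-0.002,0.1],
  [0,0,0,0.003,-0.016,-0.002,0.1],
  [0,0,0,0.001,-0.006,-0.002,0.1],
  [0,0,0,0,0,0,0.1],
])

```text
t: 33.88
eef_pos: [0.4953, -0.2637, 0.2218]
ee_rot: [-3.141, 0.001, -0.873]
force: [0.8, 0.5, -3.3]
width: 0.0276
```

```bash
python3 -c "
from h import *
delta(.4996,-.2741,.20,-49)"
```

```text
pose [ 0.4953 -0.2637  0.2218] [-3.1411e+00  1.0000e-03 -8.7300e-01] F [ 0.8  0.5 -3.3] M [ 0.11  0.01 -0.01] w 0.0276 t 33.875
turn [-0.0011 -0.0003  0.0178] shift [ 0.0043 -0.0104 -0.0218]
```

Call:
play_rows([
  [-0.001,0,0.015,0.004,-0.0095,-0.005,0.1],
  [0,0,0.001,0,-0.001,-0.007,0.1],
  [0,0,0,0,0,-0.006,0.1],
  [0,0,0,0,0,-0.003,0.1],
  [0,0,0,0,0,0,0.1],
])

```text
t: 34.5
eef_pos: [0.4996, -0.2725, 0.1993]
ee_rot: [3.142, 0.001, -0.853]
force: [-0.4, -0.4, -3.3]
width: 0.0276
```

```bash
python3 chk.py 10 .4996 -.2741
```

```text
pose [ 0.4996 -0.2725  0.1993] [ 3.1415e+00  7.0000e-04 -8.5280e-01] F [-0.4 -0.4 -3.3] M [0.   0.02 0.07] w 0.0276 t 34.5
turn [-0.0005 -0.0005 -0.0024] shift [-0.     -0.0016 -0.0298]
side (array([ 0.49904302, -0.27343397]), np.float64(0.00041260842480827023), 241)
top (array([ 0.49998765, -0.27246886]), np.float64(0.00034432620308806443), 80)
need [ 8.46609232e-05 -1.44858629e-03]
```

Call:
play_rows([
  [0,0,-0.002,0,-0.0014,-0.002,0.1],
  [0,0,0,0,0,-0.003,0.1],
  [0,0,0,0,0,-0.0025,0.1],
  [0,0,0,0,0,-0.002,0.1],
  [0,0,0,0,0,-0.002,0.1],
  [0,0,0,0,0,-0.002,0.1],
])

```text
t: 35.35
eef_pos: [0.5001, -0.2742, 0.1859]
ee_rot: [-3.141, -0.001, -0.855]
force: [0.3, 0.8, -3.5]
width: 0.0273
```

```bash
python3 -c "
from h import *
delta(.4997,-.2741,.1695,-49)"
```

```text
pose [ 0.5001 -0.2742  0.1859] [-3.1406e+00 -8.0000e-04 -8.5500e-01] F [ 0.3  0.8 -3.5] M [ 0.03 -0.02  0.01] w 0.0273 t 35.35
turn [-0.0001  0.0012 -0.0002] shift [-0.0004  0.0001 -0.0164]
```

Call:
play_rows([
  [0,0.001,0,-0.0004,0.0001,-0.002,0.1],
  [0,0,0,0,0,-0.002,0.1],
  [0,0,0,0,0,-0.002,0.1],
])

```text
t: 35.72
eef_pos: [0.4997, -0.2741, 0.1795]
ee_rot: [-3.141, -0.0, -0.855]
force: [-0.0, -0.6, -3.6]
width: 0.0277
```

```bash
python3 -c "
from h import *
delta(.4997,-.2741,.1695,-49)"
```

```text
pose [ 0.4997 -0.2741  0.1795] [-3.1415e+00 -1.0000e-04 -8.5500e-01] F [-0.  -0.6 -3.6] M [ 0.09 -0.07 -0.06] w 0.0277 t 35.725
turn [-0.      0.0002 -0.0002] shift [-0.    0.   -0.01]
```

A is going over the nut, already 6 mm past the top with no resistance. I seat it fully.

Call:
play_rows([
  [0,0,0,0,0,-0.0025,0.1],
  [0,0,0,0,0,-0.0025,0.1],
  [0,0,0,0,0,-0.002,0.1],
  [0,0,0,0,0,-0.001,0.1],
  [0,0,0,0,0,0,0.1],
])

```text
t: 36.35
eef_pos: [0.4997, -0.2741, 0.1707]
ee_rot: [3.142, 0.0, -0.855]
force: [-0.1, -0.7, -4.0]
width: 0.0279
```

```bash
python3 -c "
from h import *
delta(.4997,-.2741,.1693,-49)"
```

```text
pose [ 0.4997 -0.2741  0.1707] [ 3.1415e+00  1.0000e-04 -8.5500e-01] F [-0.1 -0.7 -4. ] M [ 0.03 -0.04  0.  ] w 0.0279 t 36.35
turn [-0.0001 -0.0001 -0.0002] shift [ 0.      0.     -0.0014]
```

Call:
play_rows([
  [0,0,0,0,0,-0.0012,0.1],
  [0,0,0,0,0,-0.0007,0.1],
  [0,0,0,0,0,-0.0005,0.1],
  [0,0,0,0,0,0,0.1],
  [0,0,0,0,0,0,0.1],
])

```text
t: 36.98
eef_pos: [0.4998, -0.2742, 0.1693]
ee_rot: [-3.141, -0.001, -0.855]
force: [-1.0, 0.8, -1.5]
width: 0.0277
```

```bash
python3 chk.py 11 .4997 -.2741; python3 -c "
from fit import *
for n in('side','top'):
    im=cv2.imread(f'pics/{n}11.png');P=cloud(n,np.load(f'pics/{n}11.npy')).reshape(-1,3)
    for k,c in dict(C=(.452,.159),B=(.462,.246)).items():
        r=np.hypot(*(P[:,:2]-c).T);z=P[:,2];b=P[(r<.032)&(z>.01)&(z<.036)];t=P[(r<.035)&(z>.053)&(z<.087)]
        print(n,k,circ(b[:,:2],c,.023) if len(b)>9 else 0,circ(t[:,:2],c,.0145) if len(t)>9 else 0)
im=cv2.imread('pics/side11.png');cv2.imwrite('pics/11c.png',np.hstack([cv2.resize(im[y:y+130,x:x+130],(400,400),interpolation=3) for x,y in((320,250),(195,130))]))"
```

```text
pose [ 0.4998 -0.2742  0.1693] [-3.1412e+00 -9.0000e-04 -8.5470e-01] F [-1.   0.8 -1.5] M [ 0.27  0.3  -0.01] w 0.0277 t 36.975
turn [ 0.0004  0.0008 -0.0005] shift [-0.0001  0.0001  0.0002]
side (array([ 0.49932124, -0.27528581]), np.float64(0.0004365237667471669), 167)
top (array([ 0.50012365, -0.27410389]), np.float64(0.0003730496801558972), 77)
need [-0.00012245  0.00029485]
side C (array([0.45114579, 0.15872099]), np.float64(0.0006598704269979404), 159) (array([0.45111453, 0.15788799]), np.float64(0.0010084261866274832), 150)
side B (array([0.46240527, 0.24398032]), np.float64(0.0009078980342763707), 87) (array([0.46141855, 0.24457516]), np.float64(0.0012670519507118304), 128)
top C (array([0.45254779, 0.1596242 ]), np.float64(0.000240051403353439), 37) (array([0.45208479, 0.15936024]), np.float64(0.0005740478330033029), 39)
top B (array([0.46324424, 0.24600846]), np.float64(0.00032654886684687495), 44) (array([0.46286717, 0.24567543]), np.float64(0.000565925568255991), 51)
```

View pics/11c.png

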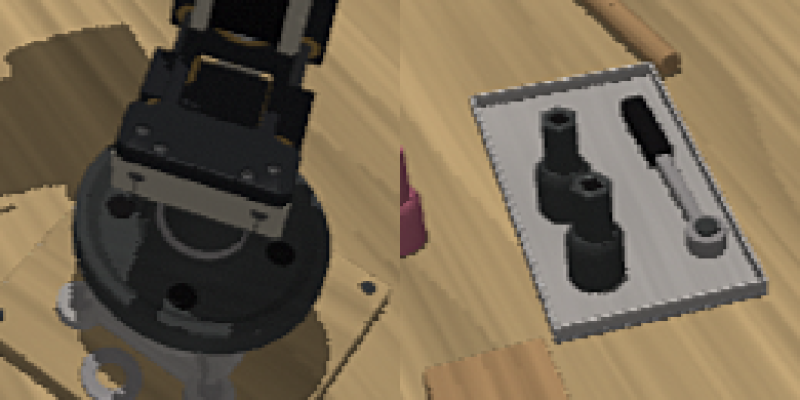

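The left crop shows the socket down on the washer, concentric with it (ring at ~(205,225)). The right crop shows the other two upright in the tray. Handing in.

```bash
python3 -c "
from h import *
s=get_state();print(s['qd'].round(4),s['width'],s['t']);print(job_done())"
```

```text
[ 0.0008 -0.0001  0.0011 -0.0015 -0.0013 -0.0007] 0.027730532067480735 37.075
the job is handed in; nothing more can be done
None
```

The right socket is socket A, the one at the far (+y) end of the row. I handed the job in at 37 s, with A still gripped (55 N set) and seated on the nut. `job_done` gives no verdict.

- **Sockets that did not fit:** C and B were tried first. Both stopped on top of the nut, about 16 mm short, even after I re-centred them and turned them a little each way. I stood both back upright in the tray.
- **Socket A:** it slid down with no resistance until the washer began to take its weight; the vertical force went from -4.0 to -1.5 N. From the arm's position its mouth is at about 104 mm, which is the washer height. Its tilt is about 0.001 rad.
- **Last checks:**
    - The cameras put A's axis within about 0.3 mm of the nut's.
    - The final picture shows B and C upright on the tray floor.
    - The joints were at rest.
- **Disagreements:** the two cameras differ by a steady 1 mm or so in x and y, so I used their average. The depth fits of the nut's angle ran from 38 to 44 degrees and an image-edge check from side gave about 28. I used 41, and the socket went on at that.

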